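# Find and seat the loose lid in a tray of filler tubs

### The job

One of the five filler tubs in the cardboard tray has a lid that is only laid on. Press lightly with a fingertip near the edge of one lid after another until you find the one that rocks, then push that lid straight down in its middle until it is fully home and level. Press the tight lids only lightly, as their thin tops crease; do not lift any lid, and leave the glue bottle and everything else on the counter where it is.

Things in the scene. Friction and masses are not known exactly. Their poses are not given: they have to be found in the camera images.
- tray: low open cardboard tray, 206 mm (its x) by 302 mm (its y), walls 46 mm high, standing fast on the counter; origin under its centre. Six places in 2 rows of 3: five hold identical white filler tubs that stand fast, with flat blue press-on lids 90 mm wide, 12 mm thick, 6 mm apart; the sixth holds the glue bottle. One lid, on any tub, is only laid on; tub heights differ, so looking does not tell which
- place_1 (a point): centre of a place in the tray (row at the tray -x side, +y end), on the tub's axis, 100 mm above the counter, axes as the tray's; places are 96 mm apart. At the start the lid tops lie 98 to 103 mm above the counter. One of the six places holds the glue bottle, not a tub
- place_2 (a point): centre of a place in the tray (row at the tray -x side, middle), on the tub's axis, 100 mm above the counter, axes as the tray's; places are 96 mm apart. At the start the lid tops lie 98 to 103 mm above the counter. One of the six places holds the glue bottle, not a tub
- place_3 (a point): centre of a place in the tray (row at the tray -x side, -y end), on the tub's axis, 100 mm above the counter, axes as the tray's; places are 96 mm apart. At the start the lid tops lie 98 to 103 mm above the counter. One of the six places holds the glue bottle, not a tub
- place_4 (a point): centre of a place in the tray (row at the tray +x side, +y end), on the tub's axis, 100 mm above the counter, axes as the tray's; places are 96 mm apart. At the start the lid tops lie 98 to 103 mm above the counter. One of the six places holds the glue bottle, not a tub
- place_5 (a point): centre of a place in the tray (row at the tray +x side, middle), on the tub's axis, 100 mm above the counter, axes as the tray's; places are 96 mm apart. At the start the lid tops lie 98 to 103 mm above the counter. One of the six places holds the glue bottle, not a tub
- place_6 (a point): centre of a place in the tray (row at the tray +x side, -y end), on the tub's axis, 100 mm above the counter, axes as the tray's; places are 96 mm apart. At the start the lid tops lie 98 to 103 mm above the counter. One of the six places holds the glue bottle, not a tub
- rock_a (a joint): tilt in rad of the one loose lid about a level axis; 0 at the start. Pressed near the edge it rocks at once: under less than 2 N that side dips about 3 mm, the other side rises and this or rock_b goes to about 0.1 (either sign), then it feels hard; let go, it levels again to within 0.02. Edge presses do not seat it. Does not tell which tub it is on
- rock_b (a joint): the same tilt about the level axis at right angles to that of rock_a
- loose_lid (a joint): how far in m the one loose lid has gone down: 0 as it lies unseated at the start, 0.004 fully home, negative if lifted. Pushed straight down in the middle it holds still up to about 12 N, then slides down the 4 mm, stops hard and stays there, firm all round. Does not tell which tub it is on
- tight_1 (a joint): how far in m one of the four tight lids is pressed in: 0 at rest. Tight lids do not rock; pressed anywhere they flex straight down 1 mm for each 3 N and spring back. From 0.0035 (about 10 N) on the thin top creases and the tub is spoiled. Does not tell which tub it is on
- tight_2 (a joint): how far in m one of the four tight lids is pressed in: 0 at rest. Tight lids do not rock; pressed anywhere they flex straight down 1 mm for each 3 N and spring back. From 0.0035 (about 10 N) on the thin top creases and the tub is spoiled. Does not tell which tub it is on
- tight_3 (a joint): how far in m one of the four tight lids is pressed in: 0 at rest. Tight lids do not rock; pressed anywhere they flex straight down 1 mm for each 3 N and spring back. From 0.0035 (about 10 N) on the thin top creases and the tub is spoiled. Does not tell which tub it is on
- tight_4 (a joint): how far in m one of the four tight lids is pressed in: 0 at rest. Tight lids do not rock; pressed anywhere they flex straight down 1 mm for each 3 N and spring back. From 0.0035 (about 10 N) on the thin top creases and the tub is spoiled. Does not tell which tub it is on
- glue: small yellow wood-glue squeeze bottle with a red nozzle, 46 mm wide, 115 mm tall, standing loose in the one place of the tray that has no tub; origin under its centre. Not to be moved
- sealant_a: white sealant cartridge with a navy band, 49 mm wide, 232 mm tall, standing loose on the counter; origin under its centre. Not to be moved
- sealant_b: white sealant cartridge with a red band, 49 mm wide, 232 mm tall, standing loose on the counter; origin under its centre. Not to be moved
- spray_can: dark spray can, 65 mm wide, 190 mm tall, standing loose on the counter; origin under its centre. Not to be moved
- tape: roll of yellow tape lying flat, 104 mm wide, 25 mm high; origin under its centre. Not to be moved
- screw_box: small closed carton of screws, cream with a green band, 75 x 105 x 55 mm; origin under its centre. Not to be moved
- sealant_gun: orange sealant gun lying on the counter behind the tray, about 390 mm long along its y axis, 55 mm high; origin near the middle of its cradle. Not to be moved

How it is judged:
By the outcome, as a careful person would: the job done as asked, in the order asked, and still so for the second after the job is handed in, with the robot touching nothing.
It also fails if it takes over 51 s, if anything falls off the work surface, if the arm or the gripper's body presses on something with over 40 N, if the wrist force passes 120 N, or if a joint passes its speed limit or range.

### The arm

A 6-joint arm with a two-finger parallel gripper is mounted at the origin on the work surface. World frame = base frame: x ahead of the robot, y to its left, z up, the work surface at z = 0. Lengths are in mm, angles in rad, forces in N, time in s.
With the tool pointing down it reaches from about 350 to 975 mm from the base axis. Payload 7.1 kg.
Tool frame: the origin (TCP) lies midway between the tips of the shut fingers; the grasp point (between the pads) lies 19 mm behind it (ctrl.hold_point_z is the distance from the TCP to the grasp point, in mm); x points along the fingers, y is the direction in which the jaws open and shut, and the axes are right-handed (so a half turn about x gives the same grasp; the last joint's range is limited). The gripper opens to 88 mm and grips with 3 to 60 N. Pads are 20 mm wide; open, the fingers measure 115 mm over their backs; the gripper's body (75 mm by 178 mm) begins 61 mm behind the grasp point.
Start: joints at [-1.332, 0.423, 1.63, -0, 1.089, -0.019], TCP at [159.365, -604.324, 222.675] pointing down, gripper open.
Joint ranges: [-3, 3], [-0.9, 2.11], [0.09, 2.58], [-1.31, 4.45], [0.11, 2.69], [-2.54, 2.54]. Speed limits (rad/s): [2.39, 2.39, 3.01, 3.14, 3.14, 3.14].

### API

Orientations are given as a rotation vector (axis times angle).
In Python, from workcell import ctrl, get_image, calibration gives the robot as it stands.
- The arm moves only by the tool move_arm, never from a script. Its argument "rows" is a list of rows, each a list of 5 numbers: the shift along the world's x, y, z in mm, then the turn about the world's z in rad, then the closure, from -1 (fully open) to 1 (shut). In form: [[tx, ty, tz, roll, jaw], ...]. A call has 1 to 12 rows; each row is the pose to reach, as a shift and turn from the pose measured when the call began; what a row does not reach only later rows make up. A row lasts 1/8 s, in which the tool goes at most 62.5 mm and 10.7 degrees, less where a joint would pass 70% of its speed; a pose out of reach is approached as far as the arm can. A call with a gripper value outside its range is refused whole. The fingers move at their own pace and stop on an object; the grip force is fixed at half the most. Time passes only in rows, so rows that repeat a pose let the fingers close. It gives the time, the measured TCP pose, the force and the opening at its end, in the units of the state.
- ctrl.get_obs(): the state, without advancing time (a new reading comes with each control period).
- get_image(name): name is "scene" or "side" or "wrist"; returns the picture (384x512x3 uint8, blue, green, red); there is no depth.
- calibration(name): a dict with "fx", "fy", "cx", "cy" (pixels), "view" (4x4, takes a point from world to camera coordinates); the wrist camera has in their place "T_tool_cam" (4x4, takes a point from camera to tool coordinates, whose origin is the TCP and whose axes are the tool frame's). Camera axes: x right, y up, looking along -z (the intrinsics and any distortion apply to the point x, -y, -z); pixel columns grow to the right and rows downward; lengths in mm; the calibration is good to about 2 mm. A picture is of the moment at which its call begins: read the wrist's pose just before it. calibration takes no time and is no camera call.
- ctrl.close_job(): hands the job in, once; it reports no verdict.
The state is a dict: "t": time; "qpos": joint angles; "qvel": joint speeds; "joint_torque": joint torques, N m; "ee_pos": TCP position; "orientation": TCP orientation; "ft_force": force on the tool from outside, world axes, zero at the start; "moment": the same for the moment, N m; "width": finger opening in mm.
Only numpy, scipy, OpenCV 4.12 (cv2) and the standard library are available. Lean on these libraries where they do the work, as an engineer would, in place of code of your own. Each camera call takes 0.05 s, during which the arm holds its last target.

## Working session

There is one attempt and no reset: what is moved stays moved. The work goes in short steps, Python scripts to look and compute and a tool call to move; the robot and the scene stay as the last step left them, time stands still between calls to the robot, and variables do not carry over. Pictures are saved under pics/ and viewed, and the job is handed in when it is done.

Besides the shell and the picture viewer there is one more tool, called after "Emit:" by a JSON object that holds its "api" and its "payload", one argument or row to a line. move_arm: Moves the arm, as the interface text tells. Its arguments: {"type":"object","properties":{"rows":{"type":"array"}},"required":["rows"]}

```bash
mkdir -p pics; python3 - <<'E'
from workcell import ctrl,get_image,calibration
import cv2
o=ctrl.get_obs();print({k:o[k] for k in o})
for n in("scene","side","wrist"):
    cv2.imwrite(f"pics/{n}0.png",get_image(n));print(n,calibration(n))
E
```

```text
{'t': 0.0, 'qpos': array([-1.33201124e+00,  4.23841324e-01,  1.63064711e+00,  4.62088985e-06,
        1.08861287e+00, -1.89870433e-02]), 'qvel': array([-8.98452292e-05, -1.69865240e-04, -8.11608361e-05, -9.99432407e-04,
        5.37316278e-04, -7.33265152e-04]), 'joint_torque': array([ 9.66374173e-04, -5.44623077e+01, -2.73666143e+01,  6.45233877e-02,
        2.27008830e-02, -1.38972964e-04]), 'ee_pos': array([ 159.23604724, -603.81870419,  221.91825123]), 'orientation': array([ 2.08448118,  0.27175443, -2.08482045]), 'ft_force': array([ 0.38437699,  0.57692303, -0.77387326]), 'moment': array([-0.00242496,  0.06566821,  0.01938122]), 'width': 88.07727151639247}
scene {'fx': 413.1858284324389, 'fy': 413.1858284324389, 'cx': 258.51827743581987, 'cy': 189.3881226787057, 'view': array([[-7.89264482e-01,  6.14027628e-01,  5.62577752e-03,
         4.60013179e+02],
       [-4.03763510e-01, -5.25852318e-01,  7.48635003e-01,
         1.48979765e+02],
       [ 4.62640904e-01,  5.88599534e-01,  6.62958507e-01,
        -1.70562928e+03],
       [ 0.00000000e+00,  0.00000000e+00,  0.00000000e+00,

[... 249 characters left out ...]
-01, -4.05846694e-01,  8.40058123e-01,
        -2.65091977e+02],
       [-5.41615731e-01,  6.42245842e-01,  5.42376878e-01,
        -1.13698876e+03],
       [ 0.00000000e+00,  0.00000000e+00,  0.00000000e+00,
         1.00000000e+00]])}
wrist {'fx': 282.1975576909608, 'fy': 282.1975576909608, 'cx': 252.9598563164852, 'cy': 190.71939203142122, 'T_tool_cam': array([[-8.96207725e-04,  3.02754327e-01, -9.53068211e-01,
        -1.61993752e+02],
       [ 9.99999573e-01,  4.87301251e-04, -7.85541655e-04,
         7.37941870e-01],
       [ 2.26605197e-04, -9.53068508e-01, -3.02754634e-01,
        -8.30894778e+01],
       [ 0.00000000e+00,  0.00000000e+00,  0.00000000e+00,
         1.00000000e+00]])}
```

View pics/scene0.png

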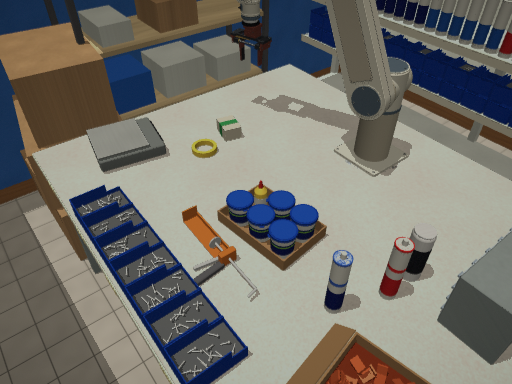

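View pics/side0.png

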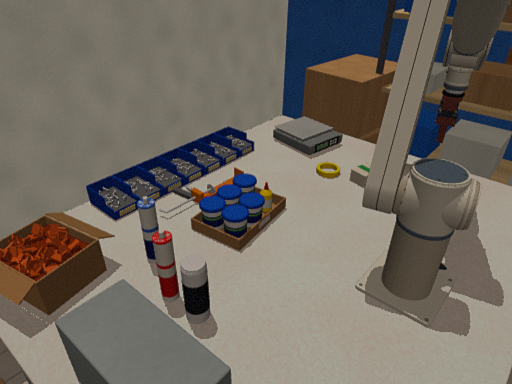

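View pics/wrist0.png

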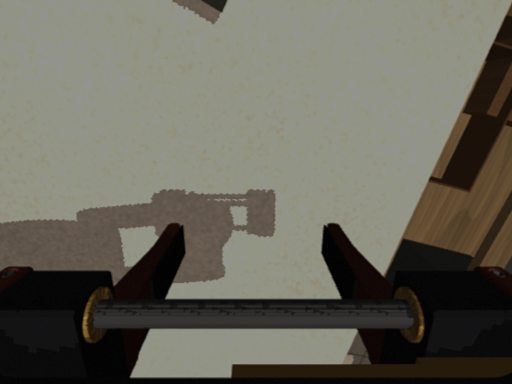

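```bash
python3 - <<'E'
import cv2,numpy as np
a=cv2.imread("pics/scene0.png")[170:275,205:340];b=cv2.imread("pics/side0.png")[160:255,180:300]
a=cv2.resize(a,(675,525),interpolation=cv2.INTER_CUBIC);b=cv2.resize(b,(600,475),interpolation=cv2.INTER_CUBIC)
cv2.imwrite("pics/a.png",a);cv2.imwrite("pics/b.png",b)
E
```

```text
(no output)
```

View pics/a.png

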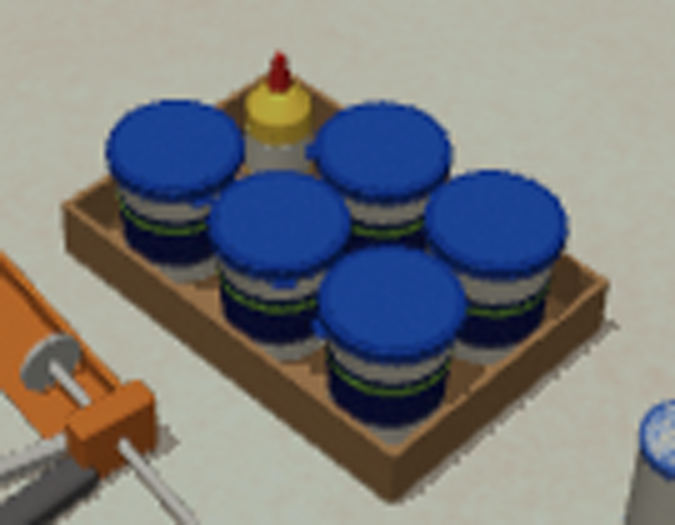

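View pics/b.png

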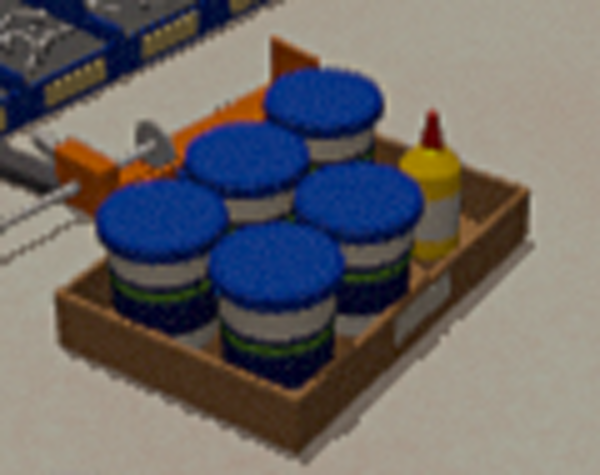

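```bash
cat > h.py <<'E'
import numpy as np,cv2
from workcell import ctrl,get_image,calibration
def ray(n,u,v,z,V=None):
    c=calibration(n); M=c['view']; R=M[:3,:3]; t=M[:3,3]
    d=R.T@np.array([(u-c['cx'])/c['fx'],-(v-c['cy'])/c['fy'],-1.]); o=-R.T@t
    return (o+d*(z-o[2])/d[2])[:2]
def proj(n,p):
    c=calibration(n); M=c['view']; q=M[:3,:3]@np.array(p,float)+M[:3,3]
    return c['cx']-c['fx']*q[0]/q[2], c['cy']+c['fy']*q[1]/q[2]
E
python3 - <<'E'
from h import *
for n,box in(("scene",(205,170,340,275)),("side",(180,165,300,255))):
    im=cv2.imread(f"pics/{n}0.png"); h=cv2.cvtColor(im,cv2.COLOR_BGR2HSV)
    m=((h[...,0]>100)&(h[...,0]<125)&(h[...,1]>140)&(h[...,2]>(80 if n=="scene" else 80))).astype(np.uint8)
    k=np.zeros_like(m);x0,y0,x1,y1=box;k[y0:y1,x0:x1]=1;m*=k
    m=cv2.morphologyEx(m,cv2.MORPH_OPEN,np.ones((3,3)))
    cv2.imwrite(f"pics/m_{n}.png",cv2.resize(m[y0:y1,x0:x1]*255,None,fx=5,fy=5))
    d=cv2.distanceTransform(m,cv2.DIST_L2,5)
    nn,l,st,c=cv2.connectedComponentsWithStats((d>5).astype(np.uint8))
    for i in range(1,nn):
        print(n,c[i].round(1),st[i],ray(n,*c[i],96).round(1))
E
```

```text
scene [239.7 198.9] [232 195  17   9 120] [647.6 -17.8]
scene [281.1 199.5] [273 196  17   8 114] [541.9  66.8]
scene [260.5 213.7] [252 209  18  10 148] [635.7  77.4]
scene [303.6 213.7] [295 209  18  10 145] [528.  160.4]
scene [283.  229.5] [274 224  19  12 190] [623.8 172.4]
side [243.4 179.4] [239 179   9   2  16] [652.9 -16.6]
side [228.9 190.9] [223 190  13   3  30] [637.9  77.9]
side [250.9 199.2] [244 197  14   5  49] [543.7  66.3]
side [212.1 202.9] [205 201  15   5  56] [627.6 171.6]
side [234.9 211.8] [227 209  17   6  74] [533.4 158.4]
```

```bash
python3 - <<'E'
from h import *
from scipy.spatial.transform import Rotation as R
P=np.array([[650.2,-17.2],[636.8,77.6],[625.7,172],[542.8,66.5],[530.7,159.4]])
G=np.array([[48,-96],[48,0],[48,96],[-48,0],[-48,96]])
a,b=P-P.mean(0),G-G.mean(0)
th=np.arctan2((b[:,0]*a[:,1]-b[:,1]*a[:,0]).sum(),(a*b).sum())
Q=np.array([[np.cos(th),-np.sin(th)],[np.sin(th),np.cos(th)]])
t=P.mean(0)-Q@G.mean(0);print("yaw",th,"c",t)
f=(Q@G.T).T+t;print("fit",f.round(1),(P-f).round(1)); print("glue place",(Q@[-48,-96]+t))
print("glue seen",ray("scene",261,184,112),ray("side",180+432/5,160+150/5,95))
for n,L in(("scene",{"a":(342,256),"red":(403,244),"can":(425,230)}),("side",{"a":(147,200),"red":(162,236),"can":(193,262)})):
    for k,p in L.items(): print(n,k,ray(n,*p,190 if k=="can" else 225).round())
print(R.from_rotvec([2.08448118,  0.27175443, -2.08482045]).as_matrix().round(2))
E
```

```text
yaw 0.12753225335673846 c [590.1599508   71.39493392]
fit [[650.  -17.7]
 [637.8  77.5]
 [625.6 172.7]
 [542.5  65.3]
 [530.3 160.5]] [[ 0.2  0.5]
 [-1.   0.1]
 [ 0.1 -0.7]
 [ 0.3  1.2]
 [ 0.4 -1.1]]
glue place [554.75970482 -29.9303965 ]
glue seen [557.69383745 -19.79792602] [542.05986903 -17.20593974]
scene a [649. 416.]
scene red [498. 483.]
scene can [378. 474.]
side a [635. 413.]
side red [473. 486.]
side can [375. 475.]
[[-0.    0.25 -0.97]
 [ 0.   -0.97 -0.25]
 [-1.   -0.   -0.  ]]
```

Emit:
{"api": "move_arm", "payload": {
  "rows": [
    [522,590,0,-0.125,1],
    [522,590,0,-0.125,1],
    [522,590,0,-0.125,1],
    [522,590,0,-0.125,1],
    [522,590,0,-0.125,1],
    [522,590,0,-0.125,1],
    [522,590,0,-0.125,1],
    [522,590,0,-0.125,1],
    [522,590,0,-0.125,1],
    [522,590,0,-0.125,1],
    [522,590,0,-0.125,1],
    [522,590,0,-0.125,1]
  ]
}}

```text
t: 1.65
ee_pos: [657.1, -40.6, 221.9]
orientation: [2.153, 0.145, -2.154]
ft_force: [0.9, 0.4, -0.3]
width: 0.7
```

Emit:
{"api": "move_arm", "payload": {
  "rows": [
    [24.6,27,-40,0,1],
    [24.6,27,-90,0,1],
    [24.6,27,-110,0,1],
    [24.6,27,-114,0,1],
    [24.6,27,-114,0,1],
    [24.6,27,-114,0,1]
  ]
}}

```text
t: 2.4
ee_pos: [682.9, -14.1, 110.0]
orientation: [2.156, 0.143, -2.15]
ft_force: [0.0, -0.4, -0.5]
width: 0.4
```

```bash
python3 - <<'E'
from h import *
o=ctrl.get_obs();print(o['ee_pos'],o['ft_force'])
for n,b in(("scene",(150,200,120,160)),("side",(140,190,120,160)),("wrist",None)):
    im=get_image(n)
    if n=="scene": im=cv2.resize(im[150:280,190:350],None,fx=4,fy=4)
    if n=="side": im=cv2.resize(im[120:260,170:310],None,fx=4,fy=4)
    cv2.imwrite(f"pics/{n}1.png",im)
E
```

```text
[682.89261834 -14.11534866 110.0254463 ] [ 0.0051514  -0.40116041 -0.51330949]
```

View pics/scene1.png

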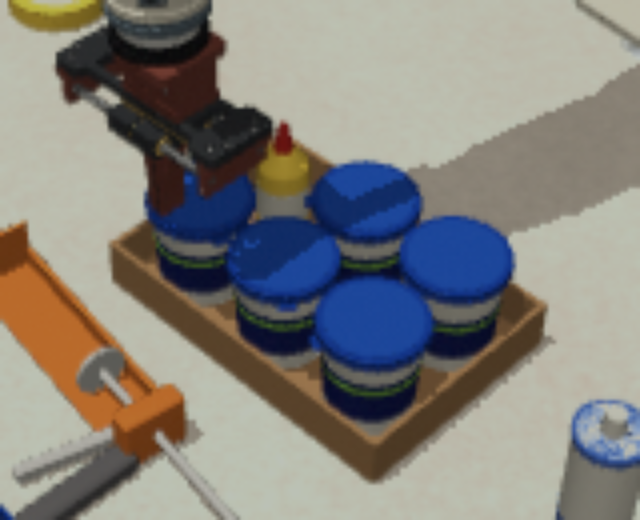

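View pics/side1.png

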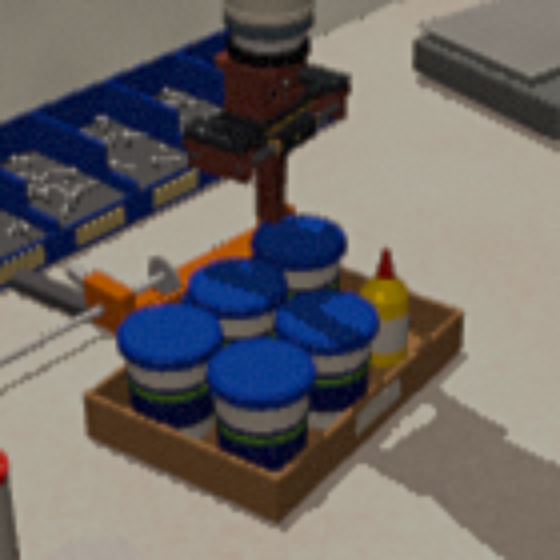

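View pics/wrist1.png

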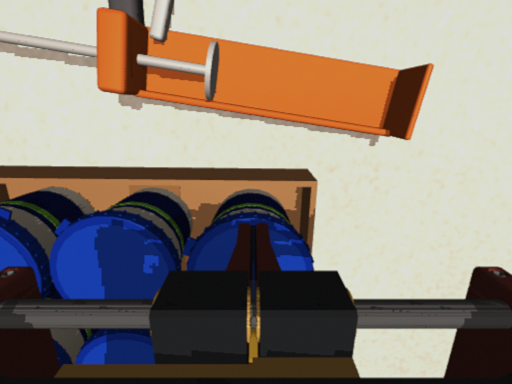

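Emit:
{"api": "move_arm", "payload": {
  "rows": [
    [-1,0.5,-3,0,1],
    [-1,0.5,-6,0,1],
    [-1,0.5,-6,0,1]
  ]
}}

```text
t: 2.92
ee_pos: [681.0, -13.3, 102.8]
orientation: [2.154, 0.144, -2.152]
ft_force: [0.1, 0.6, 1.1]
width: 0.3
```

Emit:
{"api": "move_arm", "payload": {
  "rows": [
    [0,0,-0.7,0,1],
    [0,0,-0.7,0,1]
  ]
}}

```text
t: 3.18
ee_pos: [681.0, -13.3, 102.0]
orientation: [2.154, 0.144, -2.153]
ft_force: [-0.1, -0.1, -0.2]
width: 0.5
```

Emit:
{"api": "move_arm", "payload": {
  "rows": [
    [0,0,-0.7,0,1],
    [0,0,-0.7,0,1]
  ]
}}

```text
t: 3.42
ee_pos: [681.1, -13.3, 101.4]
orientation: [2.154, 0.144, -2.152]
ft_force: [0.3, 0.4, 1.5]
width: 0.3
```

Emit:
{"api": "move_arm", "payload": {
  "rows": [
    [0,0,-0.7,0,1],
    [0,0,-0.7,0,1]
  ]
}}

```text
t: 3.68
ee_pos: [681.1, -13.3, 100.9]
orientation: [2.154, 0.144, -2.152]
ft_force: [-0.5, 0.8, 3.7]
width: 0.6
```

Emit:
{"api": "move_arm", "payload": {
  "rows": [
    [0,0,-0.5,0,1],
    [0,0,-0.5,0,1]
  ]
}}

```text
t: 3.92
ee_pos: [681.1, -13.3, 100.5]
orientation: [2.154, 0.144, -2.152]
ft_force: [-1.8, -1.0, 3.2]
width: 0.1
```

Emit:
{"api": "move_arm", "payload": {
  "rows": [
    [0,0,0,0,1]
  ]
}}

```text
t: 4.05
ee_pos: [681.1, -13.3, 100.6]
orientation: [2.154, 0.144, -2.152]
ft_force: [-1.9, 0.1, 3.7]
width: 0.6
```

Emit:
{"api": "move_arm", "payload": {
  "rows": [
    [0,0,-0.5,0,1],
    [0,0,-0.5,0,1]
  ]
}}

```text
t: 4.3
ee_pos: [681.1, -13.3, 100.2]
orientation: [2.154, 0.144, -2.152]
ft_force: [-1.1, -0.0, 4.8]
width: 0.2
```

```bash
python3 - <<'E'
from h import *
for i in range(2):
    im=get_image("wrist");o=ctrl.get_obs();print(o['ee_pos'],o['ft_force'],o['moment'])
cv2.imwrite("pics/w2.png",im)
E
```

```text
[681.15759669 -13.2902668  100.20942788] [-1.65027683  0.0376545   4.22518484] [0.00452232 0.31694858 0.04684801]
[681.13773946 -13.3200207  100.18279177] [-2.38709213  0.26498857  4.47708421] [-0.05412102  0.32159433 -0.02953932]
```

View pics/w2.png

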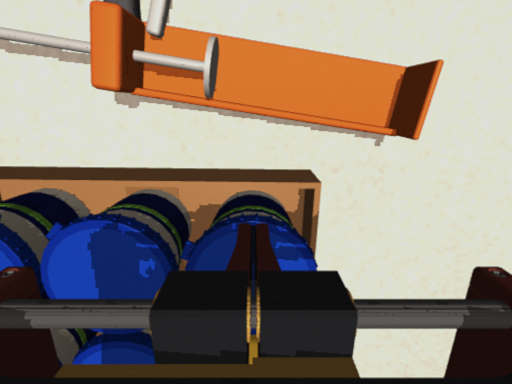

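Emit:
{"api": "move_arm", "payload": {
  "rows": [
    [0,0,9,0,1],
    [-6,48,9,0,1],
    [-12,95,8,0,1],
    [-12,95,4,0,1],
    [-12,95,4,0,1],
    [-12,95,4,0,1]
  ]
}}

```text
t: 5.15
ee_pos: [669.4, 80.6, 104.2]
orientation: [2.155, 0.143, -2.153]
ft_force: [0.1, -0.6, 0.2]
width: 0.6
```

Emit:
{"api": "move_arm", "payload": {
  "rows": [
    [0,0,-0.7,0,1],
    [0,0,-0.7,0,1]
  ]
}}

```text
t: 5.4
ee_pos: [669.5, 79.7, 103.5]
orientation: [2.155, 0.141, -2.153]
ft_force: [0.2, 0.1, 0.6]
width: 0.5
```

Emit:
{"api": "move_arm", "payload": {
  "rows": [
    [0,0,-0.7,0,1],
    [0,0,-0.7,0,1]
  ]
}}

```text
t: 5.65
ee_pos: [669.4, 79.5, 102.7]
orientation: [2.155, 0.141, -2.153]
ft_force: [0.8, -0.9, -0.0]
width: 0.4
```

Emit:
{"api": "move_arm", "payload": {
  "rows": [
    [0,0,-0.7,0,1],
    [0,0,-0.7,0,1]
  ]
}}

```text
t: 5.9
ee_pos: [669.4, 79.6, 102.0]
orientation: [2.155, 0.141, -2.153]
ft_force: [0.7, 0.0, -0.3]
width: 0.3
```

Emit:
{"api": "move_arm", "payload": {
  "rows": [
    [0,0,-0.7,0,1],
    [0,0,-0.7,0,1]
  ]
}}

```text
t: 6.15
ee_pos: [669.3, 79.6, 101.2]
orientation: [2.155, 0.141, -2.153]
ft_force: [-0.7, 0.4, 0.2]
width: 0.7
```

Emit:
{"api": "move_arm", "payload": {
  "rows": [
    [0,0,-0.7,0,1],
    [0,0,-0.7,0,1]
  ]
}}

```text
t: 6.4
ee_pos: [669.4, 79.6, 100.6]
orientation: [2.155, 0.141, -2.153]
ft_force: [-0.3, -0.2, 3.1]
width: 0.5
```

Emit:
{"api": "move_arm", "payload": {
  "rows": [
    [0,0,-0.5,0,1],
    [0,0,-0.5,0,1]
  ]
}}

```text
t: 6.65
ee_pos: [669.4, 79.6, 100.2]
orientation: [2.155, 0.141, -2.153]
ft_force: [-0.5, -0.5, 2.7]
width: 0.4
```

Emit:
{"api": "move_arm", "payload": {
  "rows": [
    [0,0,-0.6,0,1],
    [0,0,-0.6,0,1]
  ]
}}

```text
t: 6.9
ee_pos: [669.4, 79.6, 99.8]
orientation: [2.155, 0.141, -2.153]
ft_force: [-2.0, -0.2, 3.4]
width: 0.4
```

Emit:
{"api": "move_arm", "payload": {
  "rows": [
    [0,0,-0.6,0,1],
    [0,0,-0.6,0,1]
  ]
}}

```text
t: 7.15
ee_pos: [669.5, 79.6, 99.3]
orientation: [2.155, 0.141, -2.153]
ft_force: [-0.9, -0.6, 4.0]
width: 0.4
```

Emit:
{"api": "move_arm", "payload": {
  "rows": [
    [0,0,9,0,1],
    [-6,48,9,0,1],
    [-12,97,9,0,1],
    [-12,97,5,0,1],
    [-12,97,5,0,1],
    [-12,97,5,0,1]
  ]
}}

```text
t: 7.9
ee_pos: [657.6, 175.4, 104.3]
orientation: [2.156, 0.14, -2.154]
ft_force: [-0.0, 0.3, 0.3]
width: 0.5
```

Emit:
{"api": "move_arm", "payload": {
  "rows": [
    [0,0,-0.7,0,1],
    [0,0,-0.7,0,1]
  ]
}}

```text
t: 8.15
ee_pos: [657.8, 174.6, 103.6]
orientation: [2.156, 0.139, -2.155]
ft_force: [0.3, 0.1, 0.1]
width: 0.4
```

Emit:
{"api": "move_arm", "payload": {
  "rows": [
    [0,0,-0.7,0,1],
    [0,0,-0.7,0,1]
  ]
}}

```text
t: 8.4
ee_pos: [657.8, 174.4, 102.8]
orientation: [2.156, 0.138, -2.155]
ft_force: [-0.3, -0.1, -0.0]
width: 0.2
```

Emit:
{"api": "move_arm", "payload": {
  "rows": [
    [0,0,-0.7,0,1],
    [0,0,-0.7,0,1]
  ]
}}

```text
t: 8.65
ee_pos: [657.7, 174.4, 102.0]
orientation: [2.156, 0.138, -2.155]
ft_force: [0.6, 0.0, 0.3]
width: 0.1
```

Emit:
{"api": "move_arm", "payload": {
  "rows": [
    [0,0,-0.6,0,1],
    [0,0,-0.6,0,1]
  ]
}}

```text
t: 8.9
ee_pos: [657.8, 174.4, 101.5]
orientation: [2.156, 0.139, -2.155]
ft_force: [-0.2, -0.7, 0.8]
width: 0.5
```

Emit:
{"api": "move_arm", "payload": {
  "rows": [
    [0,0,-0.6,0,1],
    [0,0,-0.6,0,1]
  ]
}}

```text
t: 9.15
ee_pos: [657.8, 174.4, 101.1]
orientation: [2.156, 0.139, -2.155]
ft_force: [-1.4, -0.4, 2.0]
width: 0.3
```

Emit:
{"api": "move_arm", "payload": {
  "rows": [
    [0,0,-0.6,0,1],
    [0,0,-0.6,0,1]
  ]
}}

```text
t: 9.4
ee_pos: [657.8, 174.5, 100.6]
orientation: [2.156, 0.139, -2.155]
ft_force: [-2.0, -0.1, 3.1]
width: 0.1
```

Emit:
{"api": "move_arm", "payload": {
  "rows": [
    [0,0,-0.6,0,1],
    [0,0,-0.6,0,1]
  ]
}}

```text
t: 9.65
ee_pos: [657.9, 174.5, 100.2]
orientation: [2.156, 0.139, -2.154]
ft_force: [-1.9, -0.2, 5.2]
width: 0.1
```

Emit:
{"api": "move_arm", "payload": {
  "rows": [
    [0,0,10,0,1],
    [-50,-5,12,0,1],
    [-105,-10,12,0,1],
    [-159,-18,10,0,1],
    [-159,-18,5,0,1],
    [-159,-18,4,0,1],
    [-159,-18,4,0,1],
    [-159,-18,4,0,1]
  ]
}}

```text
t: 10.65
ee_pos: [500.0, 156.6, 104.2]
orientation: [2.157, 0.139, -2.154]
ft_force: [-0.7, -1.2, 0.0]
width: 0.6
```

Emit:
{"api": "move_arm", "payload": {
  "rows": [
    [0,0,-0.7,0,1],
    [0,0,-0.7,0,1]
  ]
}}

```text
t: 10.9
ee_pos: [500.3, 156.7, 103.4]
orientation: [2.158, 0.138, -2.154]
ft_force: [-0.7, 0.9, 0.3]
width: 0.6
```

Emit:
{"api": "move_arm", "payload": {
  "rows": [
    [0,0,-0.7,0,1],
    [0,0,-0.7,0,1]
  ]
}}

```text
t: 11.15
ee_pos: [500.3, 156.7, 102.7]
orientation: [2.158, 0.138, -2.154]
ft_force: [-0.9, 0.0, -1.1]
width: 0.7
```

Emit:
{"api": "move_arm", "payload": {
  "rows": [
    [0,0,-0.6,0,1],
    [0,0,-0.6,0,1]
  ]
}}

```text
t: 11.4
ee_pos: [500.2, 156.6, 102.0]
orientation: [2.157, 0.138, -2.154]
ft_force: [-0.1, -1.2, 0.5]
width: 0.6
```

Emit:
{"api": "move_arm", "payload": {
  "rows": [
    [0,0,-0.6,0,1],
    [0,0,-0.6,0,1]
  ]
}}

```text
t: 11.65
ee_pos: [500.1, 156.6, 101.4]
orientation: [2.157, 0.138, -2.154]
ft_force: [-1.0, -0.7, 1.3]
width: 0.5
```

Emit:
{"api": "move_arm", "payload": {
  "rows": [
    [0,0,-0.6,0,1],
    [0,0,-0.6,0,1]
  ]
}}

```text
t: 11.9
ee_pos: [499.9, 156.6, 100.8]
orientation: [2.157, 0.138, -2.155]
ft_force: [-1.1, 0.0, 1.8]
width: 0.4
```

Emit:
{"api": "move_arm", "payload": {
  "rows": [
    [0,0,-0.6,0,1],
    [0,0,-0.6,0,1]
  ]
}}

```text
t: 12.15
ee_pos: [499.9, 156.6, 100.2]
orientation: [2.157, 0.138, -2.155]
ft_force: [-1.1, -0.4, 2.4]
width: 0.5
```

Emit:
{"api": "move_arm", "payload": {
  "rows": [
    [0,0,-0.6,0,1],
    [0,0,-0.6,0,1]
  ]
}}

```text
t: 12.4
ee_pos: [500.0, 156.6, 100.0]
orientation: [2.157, 0.138, -2.155]
ft_force: [-2.6, 0.1, 6.8]
width: 0.2
```

```bash
python3 - <<'E'
from h import *
for n in("wrist","side","scene"):
    im=get_image(n);o=ctrl.get_obs();print(o['ee_pos'],o['ft_force'])
    cv2.imwrite(f"pics/{n}3r.png",im)
    if n=="scene": im=cv2.resize(im[150:280,190:350],None,fx=4,fy=4)
    if n=="side": im=cv2.resize(im[120:260,170:310],None,fx=4,fy=4)
    cv2.imwrite(f"pics/{n}3.png",im)
E
```

```text
[499.94454791 156.54999538 100.01439224] [-3.15721722 -0.57850469  7.63169872]
[499.9308191  156.5739201  100.02655599] [-3.30893235 -1.76415007  6.74296223]
[499.9287334  156.54976088 100.02876281] [-3.2732352  -0.79924766  7.13003021]
```

View pics/side3.png

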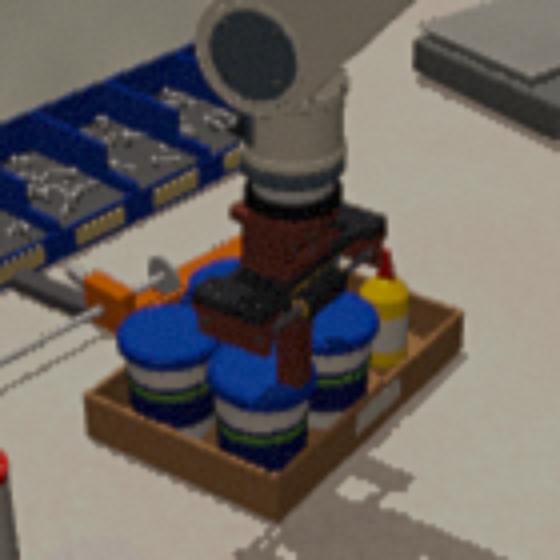

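View pics/scene3.png

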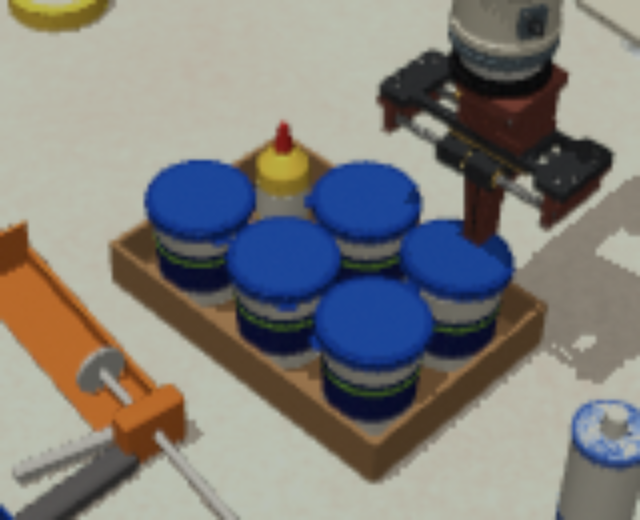

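View pics/wrist3.png

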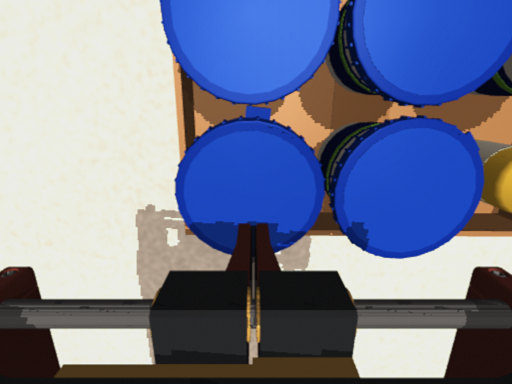

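Emit:
{"api": "move_arm", "payload": {
  "rows": [
    [0,0,9,0,1],
    [6,-48,9,0,1],
    [11,-96,9,0,1],
    [11,-96,5,0,1],
    [11,-96,4,0,1],
    [11,-96,4,0,1]
  ]
}}

```text
t: 13.3
ee_pos: [510.9, 61.5, 104.0]
orientation: [2.156, 0.14, -2.154]
ft_force: [-0.4, 0.7, 0.1]
width: 0.5
```

Emit:
{"api": "move_arm", "payload": {
  "rows": [
    [0,0,-0.6,0,1],
    [0,0,-0.6,0,1]
  ]
}}

```text
t: 13.55
ee_pos: [510.8, 62.3, 103.4]
orientation: [2.155, 0.141, -2.153]
ft_force: [-0.5, 0.0, 0.0]
width: 0.6
```

Emit:
{"api": "move_arm", "payload": {
  "rows": [
    [0,0,-0.6,0,1],
    [0,0,-0.6,0,1]
  ]
}}

```text
t: 13.8
ee_pos: [510.8, 62.4, 102.7]
orientation: [2.155, 0.141, -2.153]
ft_force: [0.6, -0.2, 0.4]
width: 0.2
```

Emit:
{"api": "move_arm", "payload": {
  "rows": [
    [0,0,-0.6,0,1],
    [0,0,-0.6,0,1]
  ]
}}

```text
t: 14.05
ee_pos: [510.8, 62.4, 102.1]
orientation: [2.155, 0.141, -2.153]
ft_force: [-0.3, -0.2, -0.4]
width: 0.6
```

Emit:
{"api": "move_arm", "payload": {
  "rows": [
    [0,0,-0.6,0,1],
    [0,0,-0.6,0,1]
  ]
}}

```text
t: 14.3
ee_pos: [510.7, 62.3, 101.4]
orientation: [2.155, 0.141, -2.154]
ft_force: [0.2, -0.2, -0.0]
width: 0.2
```

Emit:
{"api": "move_arm", "payload": {
  "rows": [
    [0,0,-0.6,0,1],
    [0,0,-0.6,0,1]
  ]
}}

```text
t: 14.55
ee_pos: [510.7, 62.3, 100.8]
orientation: [2.155, 0.141, -2.154]
ft_force: [-0.0, 0.4, -0.7]
width: 0.6
```

Emit:
{"api": "move_arm", "payload": {
  "rows": [
    [0,0,-0.6,0,1],
    [0,0,-0.6,0,1]
  ]
}}

```text
t: 14.8
ee_pos: [510.7, 62.3, 100.2]
orientation: [2.155, 0.141, -2.154]
ft_force: [-0.4, 0.2, 0.8]
width: 0.5
```

Emit:
{"api": "move_arm", "payload": {
  "rows": [
    [0,0,-0.6,0,1],
    [0,0,-0.6,0,1]
  ]
}}

```text
t: 15.05
ee_pos: [510.7, 62.3, 99.7]
orientation: [2.155, 0.141, -2.154]
ft_force: [0.1, -0.6, 2.4]
width: 0.5
```

Emit:
{"api": "move_arm", "payload": {
  "rows": [
    [0,0,-0.6,0,1],
    [0,0,-0.6,0,1]
  ]
}}

```text
t: 15.3
ee_pos: [510.7, 62.3, 99.2]
orientation: [2.155, 0.141, -2.154]
ft_force: [-1.3, -0.6, 3.9]
width: 0.5
```

Emit:
{"api": "move_arm", "payload": {
  "rows": [
    [0,0,-0.6,0,1],
    [0,0,-0.6,0,1]
  ]
}}

```text
t: 15.55
ee_pos: [510.7, 62.3, 98.7]
orientation: [2.155, 0.141, -2.154]
ft_force: [-2.4, 0.1, 5.2]
width: 0.6
```

Emit:
{"api": "move_arm", "payload": {
  "rows": [
    [0,0,10,0,1],
    [17,34,12,0,1],
    [34,68,12,0,1],
    [51,102,10,0,1],
    [51,102,5,0,1],
    [51,102,4.5,0,1],
    [51,102,4.5,0,1]
  ]
}}

```text
t: 16.42
ee_pos: [561.0, 163.4, 103.1]
orientation: [2.154, 0.14, -2.155]
ft_force: [-0.3, 0.1, 1.0]
width: 0.3
```

Emit:
{"api": "move_arm", "payload": {
  "rows": [
    [0,0,-0.6,0,1],
    [0,0,-0.6,0,1]
  ]
}}

```text
t: 16.68
ee_pos: [560.9, 162.8, 102.6]
orientation: [2.155, 0.139, -2.155]
ft_force: [0.5, -0.1, 0.1]
width: 0.4
```

Emit:
{"api": "move_arm", "payload": {
  "rows": [
    [0,0,-0.6,0,1],
    [0,0,-0.6,0,1]
  ]
}}

```text
t: 16.92
ee_pos: [561.0, 162.7, 102.1]
orientation: [2.155, 0.139, -2.155]
ft_force: [0.2, -0.0, 0.6]
width: 0.7
```

Emit:
{"api": "move_arm", "payload": {
  "rows": [
    [0,0,-0.6,0,1],
    [0,0,-0.6,0,1]
  ]
}}

```text
t: 17.18
ee_pos: [561.2, 162.7, 101.6]
orientation: [2.155, 0.139, -2.155]
ft_force: [0.8, -0.8, 0.8]
width: 0.3
```

Emit:
{"api": "move_arm", "payload": {
  "rows": [
    [0,0,-0.6,0,1],
    [0,0,-0.6,0,1]
  ]
}}

```text
t: 17.42
ee_pos: [561.5, 162.8, 101.1]
orientation: [2.156, 0.139, -2.154]
ft_force: [0.9, 0.1, 0.9]
width: 0.6
```

Emit:
{"api": "move_arm", "payload": {
  "rows": [
    [0,0,-0.6,0,1],
    [0,0,-0.6,0,1]
  ]
}}

```text
t: 17.68
ee_pos: [561.6, 162.8, 100.5]
orientation: [2.156, 0.139, -2.154]
ft_force: [1.8, 0.1, 2.1]
width: 0.3
```

Emit:
{"api": "move_arm", "payload": {
  "rows": [
    [0,0,-0.6,0,1],
    [0,0,-0.6,0,1]
  ]
}}

```text
t: 17.92
ee_pos: [561.8, 162.8, 100.2]
orientation: [2.157, 0.139, -2.154]
ft_force: [0.5, 0.5, 4.1]
width: 0.4
```

Emit:
{"api": "move_arm", "payload": {
  "rows": [
    [0,0,6,0,1],
    [-16,-1,8,0,1],
    [-31.5,-2.3,6,0,1],
    [-31.5,-2.3,4,0,1],
    [-31.5,-2.3,4,0,1],
    [-31.5,-2.3,4,0,1]
  ]
}}

```text
t: 18.68
ee_pos: [530.7, 160.6, 104.2]
orientation: [2.157, 0.139, -2.153]
ft_force: [0.1, -0.3, -0.3]
width: 0.2
```

Emit:
{"api": "move_arm", "payload": {
  "rows": [
    [0,0,-0.8,0,1],
    [0,0,-0.8,0,1]
  ]
}}

```text
t: 18.92
ee_pos: [530.9, 160.6, 103.3]
orientation: [2.157, 0.139, -2.153]
ft_force: [-1.0, -0.3, 0.0]
width: 0.5
```

Emit:
{"api": "move_arm", "payload": {
  "rows": [
    [0,0,-0.8,0,1],
    [0,0,-0.8,0,1]
  ]
}}

```text
t: 19.18
ee_pos: [530.9, 160.6, 102.6]
orientation: [2.157, 0.139, -2.153]
ft_force: [-1.3, -0.1, 1.9]
width: 0.5
```

Emit:
{"api": "move_arm", "payload": {
  "rows": [
    [0,0,-0.8,0,1],
    [0,0,-0.8,0,1]
  ]
}}

```text
t: 19.42
ee_pos: [531.0, 160.6, 102.5]
orientation: [2.157, 0.139, -2.153]
ft_force: [-2.4, -1.5, 7.9]
width: 0.9
```

Emit:
{"api": "move_arm", "payload": {
  "rows": [
    [0,0,-1,0,1],
    [0,0,-1,0,1]
  ]
}}

```text
t: 19.68
ee_pos: [531.0, 160.6, 102.3]
orientation: [2.157, 0.139, -2.153]
ft_force: [-3.9, -1.1, 10.9]
width: 0.3
```

Emit:
{"api": "move_arm", "payload": {
  "rows": [
    [0,0,-1,0,1],
    [0,0,-1,0,1]
  ]
}}

```text
t: 19.92
ee_pos: [531.0, 160.5, 102.2]
orientation: [2.158, 0.139, -2.153]
ft_force: [-3.2, -1.1, 11.1]
width: 0.2
```

Emit:
{"api": "move_arm", "payload": {
  "rows": [
    [0,0,-1,0,1],
    [0,0,-1,0,1]
  ]
}}

```text
t: 20.18
ee_pos: [531.0, 160.6, 102.2]
orientation: [2.158, 0.139, -2.153]
ft_force: [-3.2, -1.3, 10.8]
width: 0.5
```

Emit:
{"api": "move_arm", "payload": {
  "rows": [
    [0,0,-1,0,1],
    [0,0,-1,0,1]
  ]
}}

```text
t: 20.42
ee_pos: [531.0, 160.5, 102.1]
orientation: [2.158, 0.139, -2.152]
ft_force: [-3.9, -1.1, 10.1]
width: 0.2
```

Emit:
{"api": "move_arm", "payload": {
  "rows": [
    [0,0,-2,0,1],
    [0,0,-2,0,1],
    [0,0,-2,0,1]
  ]
}}

```text
t: 20.8
ee_pos: [531.0, 160.5, 100.9]
orientation: [2.158, 0.139, -2.152]
ft_force: [-3.7, -0.4, 10.9]
width: 0.8
```

Emit:
{"api": "move_arm", "payload": {
  "rows": [
    [0,0,-2,0,1],
    [0,0,-2,0,1],
    [0,0,-2,0,1]
  ]
}}

```text
t: 21.18
ee_pos: [531.0, 160.6, 99.8]
orientation: [2.158, 0.139, -2.152]
ft_force: [-2.9, -1.1, 10.5]
width: 0.5
```

Emit:
{"api": "move_arm", "payload": {
  "rows": [
    [0,0,-2,0,1],
    [0,0,-2,0,1],
    [0,0,-2,0,1]
  ]
}}

```text
t: 21.55
ee_pos: [531.0, 160.6, 98.7]
orientation: [2.158, 0.139, -2.152]
ft_force: [-3.3, -0.7, 10.5]
width: 0.4
```

Sliding down at about 11 N. I'll continue to the hard stop.

Emit:
{"api": "move_arm", "payload": {
  "rows": [
    [0,0,-2,0,1],
    [0,0,-2,0,1],
    [0,0,-2,0,1]
  ]
}}

```text
t: 21.92
ee_pos: [531.0, 160.7, 98.3]
orientation: [2.159, 0.139, -2.152]
ft_force: [-6.1, -2.1, 18.7]
width: 0.8
```

Emit:
{"api": "move_arm", "payload": {
  "rows": [
    [0,0,-2.5,0,1],
    [0,0,-2.5,0,1],
    [0,0,-2.5,0,1]
  ]
}}

```text
t: 22.3
ee_pos: [531.0, 160.7, 98.2]
orientation: [2.159, 0.14, -2.152]
ft_force: [-8.5, -2.8, 26.4]
width: 0.1
```

Emit:
{"api": "move_arm", "payload": {
  "rows": [
    [0,0,-2.5,0,1],
    [0,0,-2.5,0,1],
    [0,0,-2.5,0,1]
  ]
}}

```text
t: 22.68
ee_pos: [531.0, 160.7, 98.1]
orientation: [2.16, 0.14, -2.151]
ft_force: [-8.5, -2.2, 28.4]
width: 0.6
```

Emit:
{"api": "move_arm", "payload": {
  "rows": [
    [0,0,4,0,1],
    [0,0,8,0,1],
    [-16,-2,8,0,1],
    [-31,-4,5,0,1],
    [-31,-4,2.5,0,1],
    [-31,-4,2.5,0,1]
  ]
}}

```text
t: 23.42
ee_pos: [499.9, 156.7, 100.3]
orientation: [2.159, 0.14, -2.151]
ft_force: [-0.5, 0.6, -0.6]
width: 0.7
```

Emit:
{"api": "move_arm", "payload": {
  "rows": [
    [0,0,-0.6,0,1],
    [0,0,-0.6,0,1]
  ]
}}

```text
t: 23.68
ee_pos: [500.3, 156.7, 99.7]
orientation: [2.159, 0.14, -2.151]
ft_force: [-0.0, 0.9, -0.3]
width: 0.2
```

Emit:
{"api": "move_arm", "payload": {
  "rows": [
    [0,0,-0.6,0,1],
    [0,0,-0.6,0,1]
  ]
}}

```text
t: 23.92
ee_pos: [500.3, 156.8, 99.0]
orientation: [2.159, 0.14, -2.151]
ft_force: [0.5, 0.1, 0.2]
width: 0.4
```

Emit:
{"api": "move_arm", "payload": {
  "rows": [
    [0,0,-0.6,0,1],
    [0,0,-0.6,0,1]
  ]
}}

```text
t: 24.18
ee_pos: [500.4, 156.7, 98.5]
orientation: [2.16, 0.14, -2.151]
ft_force: [-0.3, -0.6, 1.0]
width: 0.6
```

Emit:
{"api": "move_arm", "payload": {
  "rows": [
    [0,0,-0.6,0,1],
    [0,0,-0.6,0,1]
  ]
}}

```text
t: 24.42
ee_pos: [500.4, 156.7, 98.4]
orientation: [2.16, 0.14, -2.151]
ft_force: [-1.3, 0.3, 6.6]
width: 0.2
```

Emit:
{"api": "move_arm", "payload": {
  "rows": [
    [0,0,-0.4,0,1],
    [0,0,-0.4,0,1]
  ]
}}

```text
t: 24.68
ee_pos: [500.4, 156.8, 98.4]
orientation: [2.16, 0.14, -2.151]
ft_force: [-1.8, -0.5, 5.8]
width: 0.6
```

The edge is firm at once at 98.4, so the lid is seated. I'll retract straight up and check.

Emit:
{"api": "move_arm", "payload": {
  "rows": [
    [0,0,10,0,1],
    [0,0,50,0,1],
    [0,0,100,0,1],
    [0,0,130,0,1],
    [0,0,130,0,1],
    [0,0,130,0,1]
  ]
}}

```text
t: 25.42
ee_pos: [499.8, 156.6, 227.8]
orientation: [2.159, 0.14, -2.152]
ft_force: [0.5, 1.0, -0.2]
width: 0.4
```

```bash
python3 - <<'E'
from h import *
for n in("scene","wrist"):
    im=get_image(n)
    if n=="scene": im=cv2.resize(im[150:280,190:350],None,fx=4,fy=4)
    cv2.imwrite(f"pics/{n}9.png",im)
o=ctrl.get_obs();print(o['t'],o['ee_pos'],o['ft_force'])
E
```

```text
25.525 [499.5088888  156.49869313 227.03919653] [-0.13208908  0.55862076 -0.61458437]
```

View pics/scene9.png

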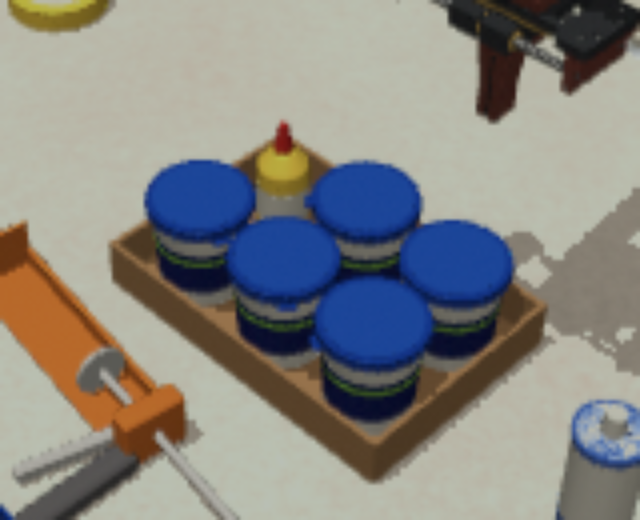

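View pics/wrist9.png

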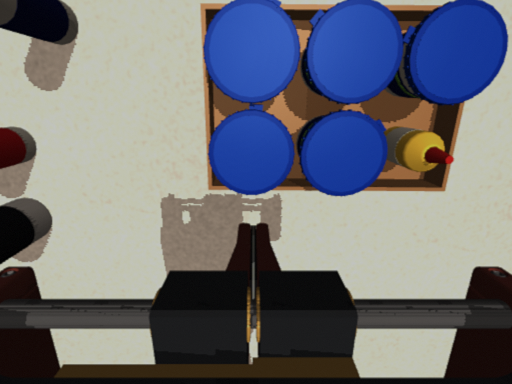

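The scene view shows the lid at (456,262) sitting lower and level. The other lids, the glue bottle and the gun are unmoved, and the wrist view agrees.

```bash
python3 -c "
from workcell import ctrl
print(ctrl.close_job())"
```

```text
the job is handed in; nothing more can be done
None
```

The loose lid was on place_1 (row nearer the robot, +y end). It is now pressed fully home, and I handed the job in at about 25.5 s.

- **Finding it:** I pressed all five lids near the edge. Four sprang back steadily, with at most about 5.2 N on them. The place_1 lid gave about 2 mm under only 1–2.5 N and then went hard. It did the same on its opposite edge.
- **Seating it:** Pushed in the middle, it held until about 11 N, then slid from 102.3 to 98.2 mm and stopped hard. I pushed on to about 28 N there.
- **Last checks:** A light press on its edge was firm at once at 98.4 mm, so it no longer rocks. I checked only one edge this way. The pictures show the other lids and the glue bottle where they were, and the robot clear of everything.
- **Disagreements:** The force readings wavered by up to about 1 N. On the first two lids (place_6 and place_5) the force rose more gently than the stated 3 N per mm. I therefore counted them as tight only after comparing all five. On place_1, the low force before it went hard read 2.1–2.4 N at its highest, slightly above the stated 2 N.

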